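# Hold a honey jar in the one-hand jar clamp

### The job

The lid of the honey jar is stuck, so hold the jar for me in the one-hand clamp it stands in. Pull the lock plug up out of its socket and put it down on the worktop off the clamp; then pump the clamp's squeeze trigger with the gripper until the moving jaw's sprung pad holds the jar against the fixed jaw and is pushed about half way in - never right in, that would crack the jar - and finish while still squeezing the trigger so. Work the jaw only by its trigger, do not push jaw or jar with the robot, and leave the fruit, garlic and timer where they are.

Things in the scene. Friction and masses are not known exactly. Their poses are not given: they have to be found in the camera images.
- jar_clamp: one-hand bar clamp fixed on the worktop: grey bed 312 x 90 x 8 mm (x -61 to 251). Origin on the worktop under the middle of the trigger; x along the bar to the jaws, z up; mm offsets here are in this frame. Bar tail to x -95; trigger housing x -50 to 50, top z 50; moving jaw from x 79, 72 high; jar; fixed jaw to x 251, 70 high; plug socket: 34 mm square block, 30 high, at x 118, y -60
- grip_mid (a point): midway between the two black upright trigger paddles, 95 mm above the worktop (axes as the clamp's). Paddles at x -29 and +29 of it, 10 thick, 36 wide (y), z 56 to 116 above the worktop; 68 mm over their outer faces when released. Squeeze them together along x, a finger outside each; the space above is free
- trigger_rear (a joint): travel of each paddle to the middle, m: 0 released, 0.013 fully squeezed (42 mm over the outer faces). Both move equally, geared, and spring back (2.4 to 4 N each). Squeezing, a pawl pushes the jaw on by the rear paddle's travel after up to 7 mm lost motion (teeth 5.3 mm apart); on release the jaw stays. A full pump moves it 5 to 11 mm; 9 to 14 N of grip does it
- jaw_slide (a joint): travel of the moving jaw to the fixed jaw, m, 0 to 0.055; starts at 0 to 0.010. A 12 N brake holds it where it is left (it may slip back 1 mm). With the lock plug in, its ear runs against the plug at about 0.015. The pad reaches a jar that rests in the fixed jaw at about 0.032
- jaw_pad (a joint): how far the moving jaw's sprung round pad is pushed into the jaw, m: 0 out, 0.014 right in (bottomed). Needs 1.4 N to start and then 0.7 N per mm. Before the jar rests in the fixed jaw it may be pushed in by 1 or 2 mm while it slides the jar along.
- pad_tip (a point): centre of the round rubber face (36 mm across) of the moving jaw's pad, 50 mm above the worktop; 14 mm of bare steel stem shows between face and jaw when the pad is out, 7 mm when half way in.
- pad_face: the rubber disc of the moving jaw's pad; its origin is only a reference point, use pad_tip
- jaw_head: the moving jaw's aluminium head, with an ear reaching to y -72 beside the lock plug (x 83 to 95 at jaw travel 0, z 34 to 46); its origin lies at the clamp's origin plus the jaw's travel along x
- fixed_jaw: the grey fixed jaw at the far end; its flat rubber face, 60 mm wide, stands at x 228 and the jar is pressed against it (origin at the clamp's origin)
- paddle_rear: black trigger paddle on the side away from the jaws (origin: clamp's origin plus the trigger's travel)
- paddle_front: black trigger paddle on the side of the jaws (origin: clamp's origin minus the trigger's travel)
- lock_plug: loose lock plug, 73.5 mm long, 40 g, upright in the socket. Origin mid foot, z up: steel shank 12 mm thick for 25.5 mm (all in the socket), round black collar 18 thick to 43.5, black upright tab to 73.5, 14 (its x) by 28 (its y). In the socket its foot is 4.5 mm above the worktop; a sprung ball holds it, a straight pull of about 10 N frees it. It can stand on its flat foot or lie
- plug_tab (a point): centre of the plug's tab, 60.5 mm above the plug's foot: grip it across its 14 mm (along the plug's x) from above
- honey_jar: honey jar with a round red lid and a rounded-square body, 64 mm across the flats, 85 mm high, about 0.3 kg, standing loose on the clamp's bed (8 mm above the worktop) between pad and fixed jaw, roughly square to them and up to 10 mm short of the fixed jaw; origin under its middle
- garlic: a whole garlic bulb, 56 mm wide and high, loose on the worktop, a bystander; origin under its middle
- lime: a lime, 48 mm, loose on the worktop, a bystander; origin under its middle
- lemon_b: a lemon, 72 x 55 x 56 mm, loose on the worktop, a bystander; origin under its middle
- kitchen_timer: a round cream kitchen timer, 64 mm across, 58 mm high, loose on the worktop, a bystander; origin under its middle
There are look-alikes about, which are no part of the job. Of the things like the honey_jar, leave any that is blue or purple; of the rest the larger one is meant.

How it is judged (in metres and radians):
On the way, in this order (a step that is already met when the one before it is completed fails the run):
1. the lock plug is pulled up out of its socket (z of lock_plug in the frame of jar_clamp above 0.034 m), for 0.1 s.
2. the lock plug is put down on the worktop, off the clamp, and let go (height (world z) of lock_plug between -0.02 and 0.03 m and contact force between lock_plug and jar_clamp below 0.1 N and contact force between the fingers and lock_plug below 0.1 N), for 0.2 s.
3. the trigger is squeezed and the pad presses on the jar ((contact force between the fingers and paddle_rear above 1.5 N or contact force between the fingers and paddle_front above 1.5 N) and contact force between pad_face and honey_jar above 1.5 N and value of joint trigger_rear above 0.0015 m), for 0.1 s.
At the end, for the whole second after the job is handed in: Jar upright (0.1 rad), still, pressed by the pad (over 2 N) against the fixed jaw (over 1.5 N), pad pushed in 3.5 to 10.5 mm; fingers squeeze the trigger (over 1.5 N on a paddle, travel over 1.5 mm); lock plug at rest on the worktop, touching neither clamp nor fingers (all of step 2 and value of joint jaw_pad between 0.0035 and 0.0105 m and contact force between pad_face and honey_jar above 2 N and contact force between fixed_jaw and honey_jar above 1.5 N and angle between honey_jar's own z axis and vertical below 0.1 rad and (contact force between the fingers and paddle_rear above 1.5 N or contact force between the fingers and paddle_front above 1.5 N) and value of joint trigger_rear above 0.0015 m and linear speed of honey_jar below 0.02 m/s and linear speed of lock_plug below 0.03 m/s); the arm keeps its last pose, push and grip.
It fails at once if the pad is pushed right in (over 12.5 mm): the jar cracks (value of joint jaw_pad above 0.0125 m).
It fails at once if the robot pushes the moving jaw or the jar itself (over 3 N) (contact force between any of the arm, the fingers and jaw_head above 3 N or contact force between any of the arm, the fingers and honey_jar above 3 N).
It fails at once if a bystander is moved by more than 30 mm (distance of any of garlic, lime, lemon_b, kitchen_timer from where it was at the start of the episode above 0.03 m).
It also fails if it takes over 72 s, if anything falls off the work surface, if the arm or the gripper's body presses on something with over 40 N, if the wrist force passes 120 N, or if a joint passes its speed limit or range.

### The arm

A 6-joint arm with a two-finger parallel gripper is mounted at the origin on a cart in front of the work surface, level with it; the furniture and walls round the work are solid. World frame = base frame: x ahead of the robot, y to its left, z up, the work surface at z = 0. Lengths are in mm, angles in rad, forces in N, time in s.
With the tool pointing down it reaches from about 350 to 975 mm from the base axis. Payload 7.1 kg.
Tool frame: the origin (TCP) lies midway between the tips of the shut fingers; the grasp point (between the pads) lies r.grip_depth behind it (r.grip_depth is the distance from the TCP to the grasp point, in mm); z points along the fingers, y is the line along which they close (so a half turn about z gives the same grasp; the last joint's range is limited). The gripper opens to 88 mm and grips with 3 to 60 N. Pads are 20 mm wide; open, the fingers measure 115 mm over their backs; the gripper's body (75 mm by 178 mm) begins 61 mm behind the grasp point.
Start: joints at [1.303, 0.423, 1.63, -0, 1.089, -0.019], TCP at [153.869, 605.747, 222.675] pointing down, gripper open.
Joint ranges: [-3, 3], [-0.9, 2.11], [0.09, 2.58], [-1.31, 4.45], [0.11, 2.69], [-2.54, 2.54]. Speed limits (rad/s): [2.39, 2.39, 3.01, 3.14, 3.14, 3.14].

### API

Orientations are given as a unit quaternion [w, x, y, z].
In Python, from rig import r gives the robot as it stands.
- The arm moves only by the tool move_arm, never from a script. Its argument "moves" is a list of rows, each an object of numbers: "dx", "dy", "dz": the shift along the tool's x, y, z in cm; "spin": the turn about the tool's z in rad; "jaw": the finger opening in cm, from 0 to 8.78. In form: [{"dx": .., "dy": .., "dz": .., "spin": .., "jaw": ..}, ...]. A call has 1 to 5 rows; each row shifts and turns the commanded pose from where the row before left it, along the tool's axes as they then stand; what a row does not reach is not made up. A row lasts 1/12 s, in which the tool goes at most 41.7 mm and 7.16 degrees, less where a joint would pass 70% of its speed; a pose out of reach is approached as far as the arm can. A call is refused whole if a number of a shift passes 4.17 or a number of a turn 0.125, either way. A call with a gripper value outside its range is refused whole. The fingers move at their own pace and stop on an object; the grip force is fixed at half the most. Time passes only in rows, so rows that do not move let the fingers close. It gives the time, the measured TCP pose, the force, the opening and the grip force at its end, in the units of the state.
- r.state(): the state, without advancing time (a new reading comes with each control period).
- r.get_image(name): name is "side" or "top" or "wrist"; returns a dict with "frame" (420x560x3 uint8, blue, green, red), "mtx" (3x3 intrinsics, pixels), "rvec" (rotation vector, rad) and "tvec" (3), from world to camera coordinates, as OpenCV has them. Camera axes: x right, y down, z forward; pixel columns grow to the right and rows downward; lengths in mm; the calibration is good to about 2 mm. The wrist camera is an equidistant fisheye: a pixel r from the principal point sees the ray r / f radians off the axis. A picture is of the moment at which its call begins. There is no depth.
- r.finish_job(): hands the job in; it is judged then, once.
Trained networks look in a picture, given as the dict that the camera call returned (one of the last four; its "shot" number tells which), for a name from the list of things; names that differ only in an ending like _2 or _b are one class to them, and where a whole thing is asked for, a point or a joint stands for the part that bears it (a point fixed in the world has none). Each returns a list of dicts, best first, with "confidence" (0 to 1); they miss things now and then, are a little off and sometimes report something else, mostly with a low value. They report only what shows in the picture. A call takes as long as a camera call. They do not tell look-alikes from the thing itself.
- r.cut_out(query, picture): "pixels" (420x560 bool, what is visible of it) and "bbox" ([centre column, centre row, width, height] in pixels, round what is visible of it).
- r.tip_of(query, picture): "xy" ([column, row] in pixels: a listed point, or the origin of a listed thing).
The state is a dict: "t": time; "joints": joint angles; "dq": joint speeds; "effort": joint torques, N m; "ee_pos": TCP position; "eef_rot": TCP orientation; "ft_force": force on the tool from outside, world axes, zero at the start; "wrist_torque": the same for the moment, N m; "width": finger opening in mm; "gripper_force": force on a finger pad.
Only numpy, scipy, OpenCV 4.12 (cv2) and the standard library are available. Lean on these libraries where they do the work, as an engineer would, in place of code of your own. Each camera call takes 0.05 s, during which the arm holds its last target. There are 200 camera calls.

## Working session

There is one attempt and no reset: what is moved stays moved. The work goes in short steps, Python scripts to look and compute and a tool call to move; the robot and the scene stay as the last step left them, time stands still between calls to the robot, and variables do not carry over. Pictures are saved under pics/ and viewed, at most 10 in all, crops included, and the job is handed in when it is done.

Besides the shell and the picture viewer there is one more tool, called after "Emit:" in YAML: its name, and indented under it one key for each argument. move_arm: Moves the arm, as the interface text tells. Its arguments: {"type":"object","properties":{"moves":{"type":"array","items":{"type":"object","properties":{"dx":{"type":"number"},"dy":{"type":"number"},"dz":{"type":"number"},"spin":{"type":"number"},"jaw":{"type":"number"}}}}},"required":["moves"]}

```bash
mkdir -p pics; cat > h.py <<'E'
from rig import r
import numpy as np, cv2
def P(p):
    R=cv2.Rodrigues(np.array(p['rvec'],float))[0]; return np.array(p['mtx'],float),R,np.array(p['tvec'],float).reshape(3)
def ray(p,uv,fish=False):
    K,R,t=P(p); x=(uv[0]-K[0,2])/K[0,0]; y=(uv[1]-K[1,2])/K[1,1]
    if fish:
        th=np.hypot(x,y); s=np.sin(th)/max(th,1e-9); d=np.array([x*s,y*s,np.cos(th)])
    else: d=np.array([x,y,1.])
    return -R.T@t, R.T@d
def at_z(p,uv,z,fish=False):
    c,d=ray(p,uv,fish); return c+d*(z-c[2])/d[2]
def tri(rays):
    A=np.zeros((3,3));b=np.zeros(3)
    for c,d in rays:
        d=d/np.linalg.norm(d);M=np.eye(3)-np.outer(d,d);A+=M;b+=M@c
    x=np.linalg.solve(A,b); return x,[np.linalg.norm(np.cross(x-c,d/np.linalg.norm(d))) for c,d in rays]
def proj(p,X):
    K,R,t=P(p); return cv2.projectPoints(np.array(X,float).reshape(-1,1,3),np.array(p['rvec'],float),t,K,None)[0].reshape(-1,2)
E
python3 - <<'E'
from h import *
pics={n:r.get_image(n) for n in('side','top')}
for n in pics: cv2.imwrite(f'pics/{n}0.png',pics[n]['frame'])
for q in['grip_mid','plug_tab','pad_tip','jar_clamp','lock_plug','honey_jar','garlic','lime','lemon_b','kitchen_timer']:
    d={n:r.tip_of(q,pics[n]) for n in pics}
    print(q,{n:[(np.round(k['xy']).tolist(),round(k['confidence'],2)) for k in d[n][:3]] for n in d})
    if d['side'] and d['top']:
        print('  ',[np.round(v,1) for v in tri([ray(pics[n],d[n][0]['xy']) for n in d])], np.round(at_z(pics['top'],d['top'][0]['xy'],0)))
print(r.state(), r.grip_depth)
E
```

```text
grip_mid {'side': [([314.0, 209.0], 0.71)], 'top': [([305.0, 209.0], 0.74), ([261.0, 187.0], 0.25)]}
   [array([464. , -83.6,  99. ]), array([3.6, 3.6])] [475. -93.   0.]
plug_tab {'side': [([286.0, 192.0], 0.45), ([315.0, 225.0], 0.38)], 'top': [([304.0, 214.0], 0.49)]}
   [array([427.7, -42.2, 209.2]), array([37.2, 37.2])] [462. -88.   0.]
pad_tip {'side': [([271.0, 211.0], 0.4)], 'top': [([249.0, 210.0], 0.55)]}
   [array([469.5,  60.3,  36.2]), array([0.9, 0.9])] [473.  64.   0.]
jar_clamp {'side': [([312.0, 227.0], 0.58)], 'top': [([302.0, 211.0], 0.89)]}
   [array([466.9, -80.9,   5.4]), array([4.2, 4.2])] [469. -85.   0.]
lock_plug {'side': [([316.0, 230.0], 0.56), ([285.0, 204.0], 0.53)], 'top': [([259.0, 192.0], 0.6)]}
   [array([ 553.8,  -15.1, -134.2]), array([56., 56.])] [525.  34.   0.]
honey_jar {'side': [([258.0, 210.0], 0.86), ([220.0, 201.0], 0.79), ([258.0, 185.0], 0.75)], 'top': [([189.0, 238.0], 0.72), ([192.0, 208.0], 0.7), ([237.0, 211.0], 0.66)]}
   [array([403.3, 143.7, 110.3]), array([64.7, 64.7])] [399. 231.   0.]
garlic {'side': [([402.0, 222.0], 0.59)], 't
[... 631 characters left out ...]
.1, 'joints': array([ 1.30304342e+00,  4.23065219e-01,  1.62992454e+00,  3.39427917e-06,
        1.08859799e+00, -1.90027318e-02]), 'dq': array([ 0.00035702,  0.00109692,  0.00042386,  0.00123918, -0.00032797,
        0.00026721]), 'effort': array([-8.51100031e-04, -5.44582200e+01, -2.74048930e+01,  6.44773152e-02,
        1.67411315e-02,  2.91621191e-06]), 'ee_pos': array([153.83911181, 605.74291794, 222.68713565]), 'eef_rot': array([-1.13740218e-06,  1.24055451e-01,  9.92275287e-01,  2.64473420e-06]), 'ft_force': array([-0.64779153,  0.32386276, -0.17336279]), 'wrist_torque': array([ 0.01106142,  0.01769094, -0.03014309]), 'gripper_force': 0.0, 'width': 87.9945136003138} 18.700000000000003
```

```bash
python3 - <<'E'
import cv2
t=cv2.imread('pics/top0.png');s=cv2.imread('pics/side0.png')
cv2.imwrite('pics/topc.png',cv2.resize(t[130:290,120:420],None,fx=2.6,fy=2.6,interpolation=2))
cv2.imwrite('pics/sidec.png',cv2.resize(s[130:300,170:420],None,fx=3.1,fy=3.1,interpolation=2))
E
```

```text
(no output)
```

View pics/topc.png

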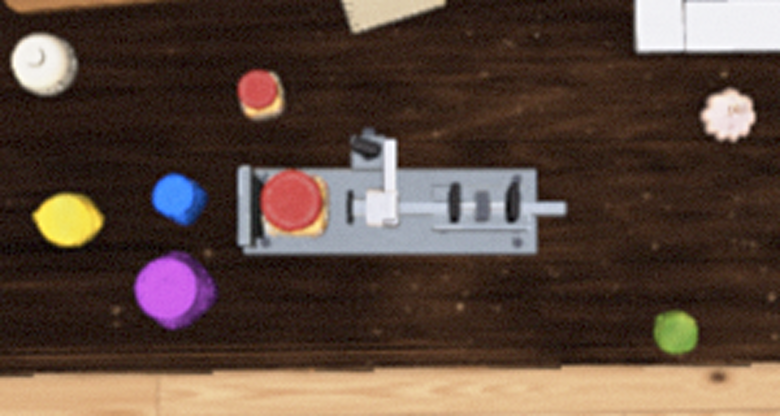

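View pics/sidec.png

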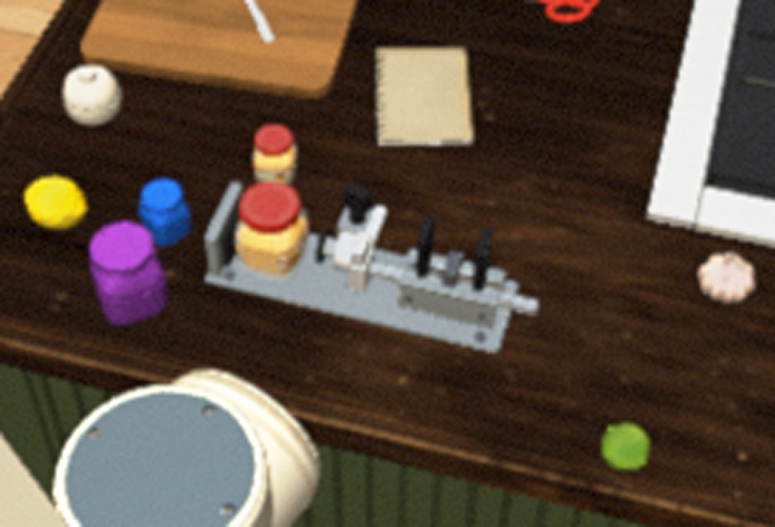

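Emit:
move_arm:
  moves:
    - {"spin": -0.125, "jaw": 8.78}
    - {"spin": -0.124}
    - {"dx": -2.2, "dy": -3.35}
    - {"dx": -2.2, "dy": -3.35}
    - {"dx": -2.2, "dy": -3.35}

```text
$.moves[0]: bad value
```

Emit:
move_arm:
  moves:
    - {"dx": -2.2, "dy": -3.35}
    - {"dx": -2.2, "dy": -3.35}
    - {"dx": -2.2, "dy": -3.35}
    - {"dx": -2.2, "dy": -3.35}
    - {"dx": -2.2, "dy": -3.35}

```text
$.moves[0]: bad value
```

Emit:
move_arm:
  moves:
    - {"dx": -2.2, "dy": -3.35}
    - {"dx": -2.2, "dy": -3.35}
    - {"dx": -2.2, "dy": -3.35}
    - {"dx": -2.2, "dy": -3.35}
    - {"dx": -2.2, "dy": -3.35}

```text
$.moves[0]: bad value
```

Emit:
move_arm:
  moves:
    - {"dx": 0, "dy": 0, "dz": 0, "spin": -0.125, "jaw": 8.7}
    - {"dx": 0, "dy": 0, "dz": 0, "spin": -0.124, "jaw": 8.7}
    - {"dx": -2.2, "dy": -3.3, "dz": 0, "spin": 0, "jaw": 8.7}
    - {"dx": -2.2, "dy": -3.3, "dz": 0, "spin": 0, "jaw": 8.7}
    - {"dx": -2.2, "dy": -3.3, "dz": 0, "spin": 0, "jaw": 8.7}

```text
t: 1.52
ee_pos: [220.1, 505.8, 222.5]
eef_rot: [0.0, -0.001, 1.0, -0.0]
ft_force: [0.3, -0.2, 0.4]
width: 87.4
gripper_force: 0.0
```

Emit:
move_arm:
  moves:
    - {"dx": -2.2, "dy": -3.3, "dz": 0, "spin": 0, "jaw": 8.7}
    - {"dx": -2.2, "dy": -3.3, "dz": 0, "spin": 0, "jaw": 8.7}
    - {"dx": -2.2, "dy": -3.3, "dz": 0, "spin": 0, "jaw": 8.7}
    - {"dx": -2.2, "dy": -3.3, "dz": 0, "spin": 0, "jaw": 8.7}
    - {"dx": -2.2, "dy": -3.3, "dz": 0, "spin": 0, "jaw": 8.7}

```text
t: 1.93
ee_pos: [330.6, 340.2, 222.9]
eef_rot: [0.0, -0.0, 1.0, 0.0]
ft_force: [0.7, 0.3, 1.0]
width: 86.9
gripper_force: 0.0
```

Emit:
move_arm:
  moves:
    - {"dx": -2.2, "dy": -3.3, "dz": 0, "spin": 0, "jaw": 8.7}
    - {"dx": -2.2, "dy": -3.3, "dz": 0, "spin": 0, "jaw": 8.7}
    - {"dx": -2.2, "dy": -3.3, "dz": 0, "spin": 0, "jaw": 8.7}
    - {"dx": -2.2, "dy": -3.3, "dz": 0, "spin": 0, "jaw": 8.7}
    - {"dx": -2.2, "dy": -3.3, "dz": 0, "spin": 0, "jaw": 8.7}

```text
t: 2.35
ee_pos: [440.8, 175.0, 223.0]
eef_rot: [0.0, -0.0, 1.0, 0.0]
ft_force: [0.8, 0.7, -0.3]
width: 87.1
gripper_force: 0.0
```

Emit:
move_arm:
  moves:
    - {"dx": -2.2, "dy": -3.3, "dz": 0, "spin": 0, "jaw": 8.7}
    - {"dx": -2.2, "dy": -3.3, "dz": 0, "spin": 0, "jaw": 8.7}
    - {"dx": -2.2, "dy": -3.3, "dz": 0, "spin": 0, "jaw": 8.7}
    - {"dx": -2.2, "dy": -3.3, "dz": 0, "spin": 0, "jaw": 8.7}
    - {"dx": 0, "dy": 0, "dz": 0, "spin": 0, "jaw": 8.7}

```text
t: 2.77
ee_pos: [531.7, 40.0, 223.2]
eef_rot: [0.002, 0.002, 1.0, -0.001]
ft_force: [-0.5, -0.5, -0.4]
width: 86.9
gripper_force: 0.0
```

```bash
python3 - <<'E'
from h import *
p=r.get_image('wrist'); cv2.imwrite('pics/w1.png',p['frame'])
for q,z in[('grip_mid',95),('plug_tab',65),('pad_tip',50),('jar_clamp',0),('honey_jar',8),('lock_plug',4.5),('fixed_jaw',0)]:
    for k in r.tip_of(q,p)[:2]: print(q,np.round(k['xy']),round(k['confidence'],2),np.round(at_z(p,k['xy'],z,True),1))
print(r.state()['ee_pos'])
E
```

```text
plug_tab [269. 191.] 0.7 [529.6  29.3  65. ]
pad_tip [290. 129.] 0.55 [468.3  50.1  50. ]
jar_clamp [177. 129.] 0.79 [466.3 -84.3   0. ]
honey_jar [432.  67.] 0.93 [384.8 226.8   8. ]
honey_jar [358. 227.] 0.88 [588.8 137.9   8. ]
fixed_jaw [ 26. 207.] 0.2 [ 562.7 -357.3    0. ]
[527.39928814  45.98203186 222.76246109]
```

View pics/w1.png

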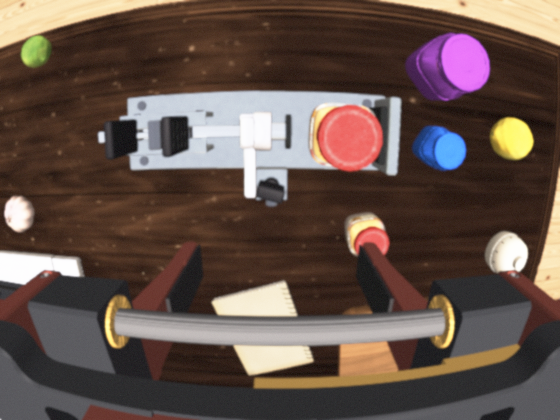

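```bash
python3 - <<'E'
from h import *
p=r.get_image('wrist'); f=p['frame']; cv2.imwrite('pics/w1c.png',cv2.resize(f[160:220,220:310],None,fx=8,fy=8,interpolation=2))
K,R,t=P(p); print('cam',-R.T@t,R.T[:,2],K[0])
for q in('plug_tab','lock_plug'):
  for k in r.cut_out(q,p)[:2]:
    m=k['pixels']; ys,xs=np.nonzero(m); print(q,k['confidence'],k['bbox'],m.sum(),cv2.minAreaRect(np.c_[xs,ys].astype(np.float32)))
g=cv2.cvtColor(f,cv2.COLOR_BGR2GRAY)
m=(g[172:208,252:292]<55).astype(np.uint8);n,l,s,c=cv2.connectedComponentsWithStats(m);i=1+np.argmax(s[1:,4]);ys,xs=np.nonzero(l==i)
print(s[i],cv2.minAreaRect(np.c_[xs+252,ys+172].astype(np.float32)))
E
```

```text
cam [451.03476898  44.8883898  385.2906518 ] [ 0.28018904  0.00178826 -0.95994318] [325.1922621    0.         279.22951341]
plug_tab 0.89 [264.2, 194.7, 33.2, 28.8] 613 ((265.3210754394531, 193.09634399414062), (29.405269622802734, 24.7119197845459), 16.699241638183594)
lock_plug 0.72 [263.1, 192.8, 24.9, 29.4] 593 ((264.85272216796875, 192.92738342285156), (28.664968490600586, 24.671199798583984), 14.931416511535645)
lock_plug 0.66 [338.5, 141.8, 72.2, 68.0] 4145 ((338.5, 142.5), (67.0, 73.0), 90.0)
[ 22  22  18  14 147] ((282.5, 200.5), (13.0, 17.0), 90.0)
```

View pics/w1c.png

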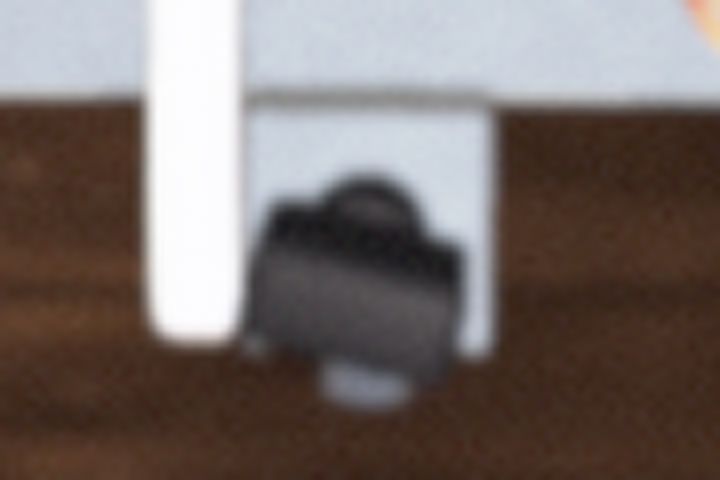

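Emit:
move_arm:
  moves:
    - {"dx": 0, "dy": 0, "dz": 0, "spin": 0.118, "jaw": 4.5}
    - {"dx": 0, "dy": 0, "dz": 0, "spin": 0.118, "jaw": 4.5}
    - {"dx": 0, "dy": 0, "dz": 0, "spin": 0.118, "jaw": 4.5}
    - {"dx": 0, "dy": 0, "dz": 0, "spin": 0.118, "jaw": 4.5}
    - {"dx": 0, "dy": 0, "dz": 0, "spin": 0.118, "jaw": 4.5}

```text
t: 3.73
ee_pos: [527.9, 45.2, 222.7]
eef_rot: [0.0, 0.293, 0.956, 0.0]
ft_force: [-0.6, 0.3, -0.8]
width: 57.1
gripper_force: 0.0
```

Emit:
move_arm:
  moves:
    - {"dx": 0, "dy": 0, "dz": 0, "spin": 0.118, "jaw": 4.5}
    - {"dx": 0, "dy": 0, "dz": 0, "spin": 0.118, "jaw": 4.5}
    - {"dx": 0, "dy": 0, "dz": 0, "spin": 0.118, "jaw": 4.5}
    - {"dx": 0, "dy": 0, "dz": 0, "spin": 0.118, "jaw": 4.5}
    - {"dx": 0, "dy": 0, "dz": 0, "spin": 0.118, "jaw": 4.5}

```text
t: 4.15
ee_pos: [527.9, 45.1, 222.7]
eef_rot: [0.0, 0.558, 0.83, 0.0]
ft_force: [-0.2, -0.2, 0.2]
width: 45.0
gripper_force: 0.0
```

Emit:
move_arm:
  moves:
    - {"dx": 0, "dy": 0, "dz": 0, "spin": 0.118, "jaw": 4.5}
    - {"dx": 0, "dy": 0, "dz": 0, "spin": 0.118, "jaw": 4.5}
    - {"dx": 0, "dy": 0, "dz": 0, "spin": 0.118, "jaw": 4.5}
    - {"dx": 0, "dy": 0, "dz": 0, "spin": 0.118, "jaw": 4.5}
    - {"dx": 0, "dy": 0, "dz": 0, "spin": 0.118, "jaw": 4.5}

```text
t: 4.57
ee_pos: [527.9, 45.2, 222.7]
eef_rot: [-0.0, 0.776, 0.631, 0.0]
ft_force: [-0.3, 0.5, 0.0]
width: 45.0
gripper_force: 0.0
```

Emit:
move_arm:
  moves:
    - {"dx": 0, "dy": 0, "dz": 2.5, "spin": 0, "jaw": 4.5}
    - {"dx": 0, "dy": 0, "dz": 2.5, "spin": 0, "jaw": 4.5}
    - {"dx": 0, "dy": 0, "dz": 0, "spin": 0, "jaw": 4.5}

```text
t: 4.82
ee_pos: [525.1, 44.9, 169.1]
eef_rot: [-0.002, 0.774, 0.634, -0.003]
ft_force: [-1.0, 0.1, 0.1]
width: 44.8
gripper_force: 0.0
```

```bash
python3 - <<'E'
from h import *
p=r.get_image('wrist'); f=p['frame']
K,R,t=P(p); print('cam',-R.T@t)
for q,z in[('grip_mid',95),('plug_tab',65),('pad_tip',50),('jar_clamp',0),('lock_plug',4.5)]:
    for k in r.tip_of(q,p)[:2]: print(q,np.round(k['xy']),round(k['confidence'],2),np.round(at_z(p,k['xy'],z,True),1))
s=r.state();print(s['ee_pos'],s['eef_rot'],s['joints'],s['width'])
u,v=map(int,r.tip_of('plug_tab',p)[0]['xy'])
a,b=max(u-70,0),max(v-50,0);print(a,b)
cv2.imwrite('pics/w2c.png',cv2.resize(f[b:b+100,a:a+140],None,fx=5.5,fy=5.5,interpolation=2))
E
```

```text
cam [541.6591191  119.33323644 331.53436131]
grip_mid [249. 360.] 0.71 [468.5 -89.1  95. ]
plug_tab [289. 222.] 0.89 [530.7  30.9  65. ]
pad_tip [218. 208.] 0.8 [469.8  51.7  50. ]
pad_tip [255. 305.] 0.65 [479.3 -55.3  50. ]
jar_clamp [258. 305.] 0.72 [472.3 -86.9  -0. ]
lock_plug [288. 204.] 0.83 [531.7  30.5   4.5]
[528.92075349  44.92959031 174.07246006] [7.15158408e-04 7.73792644e-01 6.33437879e-01 9.40875967e-04] [ 6.23588356e-02  3.50527409e-01  1.87734846e+00 -7.86551148e-05
  9.11353961e-01  2.61226005e-01] 45.34166812913605
218 172
```

View pics/w2c.png

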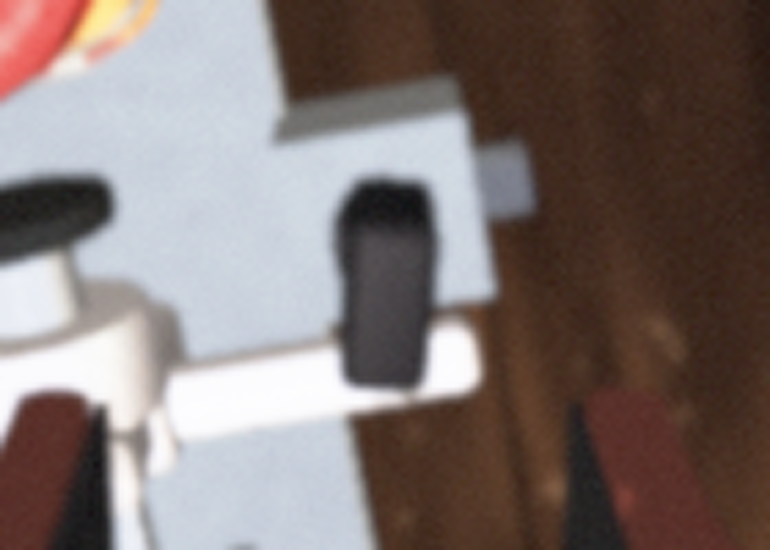

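Emit:
move_arm:
  moves:
    - {"dx": -1.2, "dy": 0.4, "dz": 3.2, "spin": 0, "jaw": 4.5}
    - {"dx": 0, "dy": 0, "dz": 3, "spin": 0, "jaw": 4.5}
    - {"dx": 0, "dy": 0, "dz": 3, "spin": 0, "jaw": 4.5}
    - {"dx": 0, "dy": 0, "dz": 2, "spin": 0, "jaw": 4.5}
    - {"dx": 0, "dy": 0, "dz": 1.0, "spin": 0, "jaw": 4.5}

```text
t: 5.58
ee_pos: [528.6, 32.1, 48.9]
eef_rot: [-0.001, 0.774, 0.633, -0.001]
ft_force: [-0.4, -0.1, 0.2]
width: 45.2
gripper_force: 0.0
```

Emit:
move_arm:
  moves:
    - {"dx": 0, "dy": 0, "dz": 0, "spin": 0, "jaw": 0}
    - {"dx": 0, "dy": 0, "dz": 0, "spin": 0, "jaw": 0}
    - {"dx": 0, "dy": 0, "dz": 0, "spin": 0, "jaw": 0}
    - {"dx": 0, "dy": 0, "dz": 0, "spin": 0, "jaw": 0}
    - {"dx": 0, "dy": 0, "dz": 0, "spin": 0, "jaw": 0}

```text
t: 6.0
ee_pos: [530.5, 32.3, 52.0]
eef_rot: [0.001, 0.774, 0.633, 0.001]
ft_force: [0.8, 0.3, -0.1]
width: 15.2
gripper_force: 0.1
```

Emit:
move_arm:
  moves:
    - {"dx": 0, "dy": 0, "dz": 0, "spin": 0, "jaw": 0}
    - {"dx": 0, "dy": 0, "dz": 0, "spin": 0, "jaw": 0}
    - {"dx": 0, "dy": 0, "dz": 0, "spin": 0, "jaw": 0}

```text
t: 6.25
ee_pos: [530.3, 32.4, 51.9]
eef_rot: [0.001, 0.774, 0.633, 0.001]
ft_force: [-1.3, 0.2, 7.2]
width: 13.9
gripper_force: 30.0
```

Emit:
move_arm:
  moves:
    - {"dx": 0, "dy": 0, "dz": -0.5, "spin": 0, "jaw": 0}
    - {"dx": 0, "dy": 0, "dz": -1.0, "spin": 0, "jaw": 0}
    - {"dx": 0, "dy": 0, "dz": -2, "spin": 0, "jaw": 0}
    - {"dx": 0, "dy": 0, "dz": -2, "spin": 0, "jaw": 0}
    - {"dx": 0, "dy": 0, "dz": -2, "spin": 0, "jaw": 0}

```text
t: 6.67
ee_pos: [529.3, 32.2, 127.2]
eef_rot: [-0.0, 0.774, 0.633, -0.0]
ft_force: [0.0, 0.1, -1.0]
width: 13.8
gripper_force: 30.0
```

Emit:
move_arm:
  moves:
    - {"dx": -0.8, "dy": 4.0, "dz": 0, "spin": 0, "jaw": 0}
    - {"dx": -0.8, "dy": 4.0, "dz": 0, "spin": 0, "jaw": 0}
    - {"dx": 0, "dy": 0, "dz": 3, "spin": 0, "jaw": 0}
    - {"dx": 0, "dy": 0, "dz": 3, "spin": 0, "jaw": 0}
    - {"dx": 0, "dy": 0, "dz": 0, "spin": 0, "jaw": 0}

```text
t: 7.08
ee_pos: [601.6, 0.3, 61.8]
eef_rot: [-0.002, 0.774, 0.633, -0.003]
ft_force: [-1.2, 0.2, -1.2]
width: 14.0
gripper_force: 30.0
```

Emit:
move_arm:
  moves:
    - {"dx": 0, "dy": 0, "dz": 0, "spin": 0, "jaw": 0}
    - {"dx": 0, "dy": 0, "dz": 0, "spin": 0, "jaw": 0}

```text
t: 7.25
ee_pos: [605.1, 0.8, 67.0]
eef_rot: [0.0, 0.774, 0.633, 0.0]
ft_force: [-0.6, -0.4, 0.4]
width: 13.8
gripper_force: 30.0
```

Foot should touch at TCP z ≈ 47.4; go down gently.

Emit:
move_arm:
  moves:
    - {"dx": 0, "dy": 0, "dz": 1.0, "spin": 0, "jaw": 0}
    - {"dx": 0, "dy": 0, "dz": 0.6, "spin": 0, "jaw": 0}
    - {"dx": 0, "dy": 0, "dz": 0.3, "spin": 0, "jaw": 0}
    - {"dx": 0, "dy": 0, "dz": 0, "spin": 0, "jaw": 0}
    - {"dx": 0, "dy": 0, "dz": 0, "spin": 0, "jaw": 0}

```text
t: 7.67
ee_pos: [605.1, 0.9, 47.4]
eef_rot: [0.0, 0.774, 0.633, 0.0]
ft_force: [0.2, 0.0, 4.4]
width: 13.6
gripper_force: 30.0
```

Emit:
move_arm:
  moves:
    - {"dx": 0, "dy": 0, "dz": 0, "spin": 0, "jaw": 4}
    - {"dx": 0, "dy": 0, "dz": 0, "spin": 0, "jaw": 4}
    - {"dx": 0, "dy": 0, "dz": 0, "spin": 0, "jaw": 4}
    - {"dx": 0, "dy": 0, "dz": 0, "spin": 0, "jaw": 4}
    - {"dx": 0, "dy": 0, "dz": 0, "spin": 0, "jaw": 4}

```text
t: 8.08
ee_pos: [604.7, 0.8, 46.5]
eef_rot: [-0.0, 0.774, 0.633, -0.0]
ft_force: [-0.2, -0.6, -0.3]
width: 39.4
gripper_force: 0.0
```

Emit:
move_arm:
  moves:
    - {"dx": 0, "dy": 0, "dz": -1, "spin": 0, "jaw": 4}
    - {"dx": 0, "dy": 0, "dz": -3, "spin": 0, "jaw": 4}
    - {"dx": 0, "dy": 0, "dz": -4, "spin": 0, "jaw": 4}
    - {"dx": 0, "dy": 0, "dz": -4, "spin": 0, "jaw": 4}
    - {"dx": 0, "dy": 0, "dz": -4, "spin": 0, "jaw": 4}

```text
t: 8.5
ee_pos: [604.3, 0.8, 208.9]
eef_rot: [-0.0, 0.774, 0.633, -0.0]
ft_force: [0.8, 0.0, 0.9]
width: 39.9
gripper_force: 0.0
```

```bash
python3 - <<'E'
from h import *
p=r.get_image('wrist'); f=p['frame']; pt=r.get_image('top'); ps=r.get_image('side')
cv2.imwrite('pics/w3.png',f)
for q,z in[('grip_mid',95),('plug_tab',60),('pad_tip',50),('jar_clamp',0),('lock_plug',0)]:
    rs=[]
    for n,pp in(('w',p),('t',pt),('s',ps)):
        for k in r.tip_of(q,pp)[:1]: print(q,n,np.round(k['xy']),round(k['confidence'],2),np.round(at_z(pp,k['xy'],z,n=='w'),1))
print(r.state()['ee_pos'])
E
```

```text
grip_mid t [304. 206.] 0.61 [474.1 -85.4  95. ]
grip_mid s [317. 210.] 0.66 [465.1 -89.8  95. ]
plug_tab w [279. 200.] 0.93 [603.9  -3.5  60. ]
plug_tab s [300. 180.] 0.43 [6.044e+02 3.000e-01 6.000e+01]
pad_tip w [145. 171.] 0.66 [470.7  53.7  50. ]
pad_tip s [272. 206.] 0.44 [479.6  56.8  50. ]
jar_clamp w [192. 266.] 0.88 [473.2 -82.5   0. ]
jar_clamp t [303. 210.] 0.96 [471.  -86.4   0. ]
jar_clamp s [313. 226.] 0.6 [476.6 -77.9   0. ]
lock_plug w [281. 184.] 0.75 [ 6.069e+02 -1.000e-01  0.000e+00]
lock_plug s [300. 190.] 0.67 [613.7   1.2   0. ]
[604.78172819   0.77588971 206.58049931]
```

View pics/w3.png

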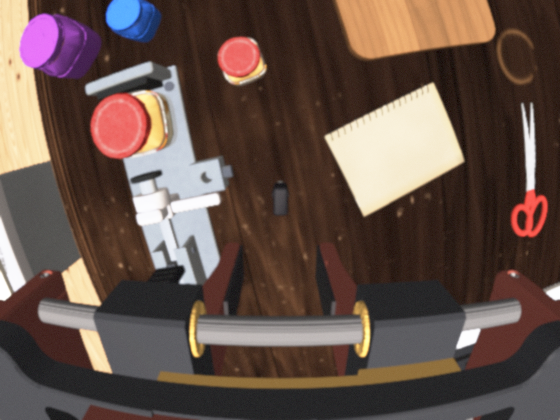

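Emit:
move_arm:
  moves:
    - {"dx": 0, "dy": 0, "dz": 0, "spin": -0.118, "jaw": 8.7}
    - {"dx": 0, "dy": 0, "dz": 0, "spin": -0.118, "jaw": 8.7}
    - {"dx": 0, "dy": 0, "dz": 0, "spin": -0.118, "jaw": 8.7}
    - {"dx": 0, "dy": 0, "dz": 0, "spin": -0.118, "jaw": 8.7}
    - {"dx": 0, "dy": 0, "dz": 0, "spin": -0.118, "jaw": 8.7}

```text
t: 9.82
ee_pos: [604.8, 0.8, 206.7]
eef_rot: [0.0, 0.554, 0.833, 0.0]
ft_force: [-0.2, -0.5, 0.2]
width: 69.8
gripper_force: 0.0
```

Emit:
move_arm:
  moves:
    - {"dx": 0, "dy": 0, "dz": 0, "spin": -0.118, "jaw": 8.7}
    - {"dx": 0, "dy": 0, "dz": 0, "spin": -0.118, "jaw": 8.7}
    - {"dx": 0, "dy": 0, "dz": 0, "spin": -0.118, "jaw": 8.7}
    - {"dx": 0, "dy": 0, "dz": 0, "spin": -0.118, "jaw": 8.7}
    - {"dx": 0, "dy": 0, "dz": 0, "spin": -0.118, "jaw": 8.7}

```text
t: 10.23
ee_pos: [604.8, 0.8, 206.7]
eef_rot: [0.0, 0.288, 0.958, 0.0]
ft_force: [0.3, -0.4, 0.1]
width: 86.8
gripper_force: 0.0
```

Emit:
move_arm:
  moves:
    - {"dx": 0, "dy": 0, "dz": 0, "spin": -0.118, "jaw": 8.7}
    - {"dx": 0, "dy": 0, "dz": 0, "spin": -0.118, "jaw": 8.7}
    - {"dx": 0, "dy": 0, "dz": 0, "spin": -0.118, "jaw": 8.7}
    - {"dx": 0, "dy": 0, "dz": 0, "spin": -0.118, "jaw": 8.7}
    - {"dx": 0, "dy": 0, "dz": 0, "spin": -0.118, "jaw": 8.7}

```text
t: 10.65
ee_pos: [604.8, 0.8, 206.7]
eef_rot: [0.0, -0.003, 1.0, -0.0]
ft_force: [-0.3, 0.1, -0.1]
width: 86.9
gripper_force: 0.0
```

Emit:
move_arm:
  moves:
    - {"dx": 3.3, "dy": -2.1, "dz": 0, "spin": 0, "jaw": 8.7}
    - {"dx": 3.3, "dy": -2.1, "dz": 0, "spin": 0, "jaw": 8.7}
    - {"dx": 3.3, "dy": -2.1, "dz": 0, "spin": 0, "jaw": 8.7}
    - {"dx": 3.3, "dy": -2.1, "dz": 0, "spin": 0, "jaw": 8.7}
    - {"dx": 0, "dy": 0, "dz": 0, "spin": 0, "jaw": 8.7}

```text
t: 11.07
ee_pos: [466.8, -84.9, 206.0]
eef_rot: [-0.002, 0.001, 1.0, 0.0]
ft_force: [-0.3, 1.5, -0.7]
width: 87.1
gripper_force: 0.0
```

```bash
python3 - <<'E'
from h import *
p=r.get_image('wrist'); f=p['frame']; cv2.imwrite('pics/w4.png',f)
for q,z in[('grip_mid',95),('pad_tip',50),('jar_clamp',0),('plug_tab',60)]:
    for k in r.tip_of(q,p)[:1]: print(q,np.round(k['xy']),round(k['confidence'],2),np.round(at_z(p,k['xy'],z,True),1))
for q in('paddle_rear','paddle_front','jaw_head'):
    for k in r.cut_out(q,p)[:2]: print(q,round(k['confidence'],2),k['bbox'])
s=r.state();print(s['ee_pos'],s['eef_rot'],s['width'])
E
```

```text
grip_mid [278. 211.] 0.76 [471.1 -86.9  95. ]
pad_tip [408. 197.] 0.6 [469.1  52.4  50. ]
jar_clamp [282. 185.] 0.61 [467.  -82.8   0. ]
plug_tab [353. 311.] 0.69 [600.4  -1.5  60. ]
paddle_rear 0.96 [244.7, 207.7, 22.0, 56.6]
paddle_front 0.68 [312.8, 211.2, 18.0, 55.3]
jaw_head 0.97 [383.4, 211.5, 62.3, 74.8]
[473.70183582 -82.82501577 206.64747268] [ 1.67449592e-04 -6.10108311e-04  9.99999800e-01 -1.44747752e-05] 86.96303551013888
```

View pics/w4.png

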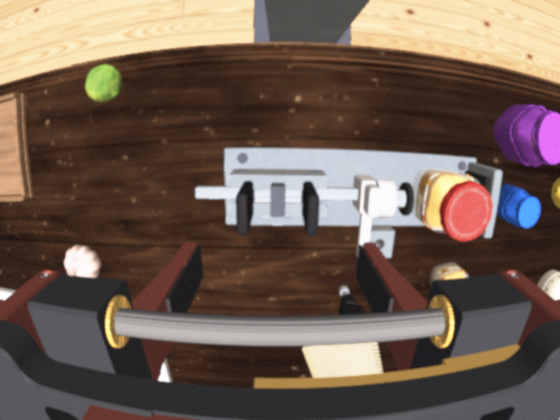

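Emit:
move_arm:
  moves:
    - {"dx": 0.4, "dy": -0.4, "dz": 2.5, "spin": 0, "jaw": 8.7}
    - {"dx": 0, "dy": 0, "dz": 3, "spin": 0, "jaw": 8.7}
    - {"dx": 0, "dy": 0, "dz": 3.5, "spin": 0, "jaw": 8.7}
    - {"dx": 0, "dy": 0, "dz": 3, "spin": 0, "jaw": 8.7}
    - {"dx": 0, "dy": 0, "dz": 1, "spin": 0, "jaw": 8.7}

```text
t: 11.88
ee_pos: [466.9, -86.4, 73.2]
eef_rot: [-0.003, -0.001, 1.0, 0.001]
ft_force: [-1.7, 0.1, -0.0]
width: 87.3
gripper_force: 0.0
```

Emit:
move_arm:
  moves:
    - {"dx": 0, "dy": 0, "dz": 0, "spin": 0, "jaw": 6.8}
    - {"dx": 0, "dy": 0, "dz": 0, "spin": 0, "jaw": 6.8}
    - {"dx": 0, "dy": 0, "dz": 0, "spin": 0, "jaw": 6.8}
    - {"dx": 0, "dy": 0, "dz": 0, "spin": 0, "jaw": 6.8}

```text
t: 12.22
ee_pos: [470.1, -87.2, 78.2]
eef_rot: [0.001, 0.0, 1.0, -0.0]
ft_force: [1.6, 4.7, -2.9]
width: 68.4
gripper_force: 2.2
```

```bash
cat > m.py <<'E'
from h import *
import sys
p=r.get_image('wrist'); cv2.imwrite(f'pics/{sys.argv[1]}.png',p['frame'])
q=r.tip_of('pad_tip',p)
for k in q[:2]: print('pad_tip',np.round(k['xy'],1),round(k['confidence'],2),np.round(at_z(p,k['xy'],50,True),1))
for n,z in(('jaw_head',40),('pad_face',50),('honey_jar',60),('fixed_jaw',70)):
    for k in r.cut_out(n,p)[:2]:
        c,v,w,h=k['bbox']; print(n,round(k['confidence'],2),np.round(k['bbox'],1),'y lo/hi',[np.round(at_z(p,(u,v),z,True)[1],1) for u in(c-w/2,c+w/2)])
s=r.state();print(s['t'],s['ee_pos'],s['width'],s['gripper_force'],s['ft_force'])
E
python3 m.py w5
```

```text
pad_tip [471.7 238.4] 0.94 [470.9  50.2  50. ]
jaw_head 0.75 [438.6 247.6  95.3  94.9] y lo/hi [np.float64(-9.9), np.float64(74.1)]
jaw_head 0.49 [ 11.  290.5  10.4   7.4] y lo/hi [np.float64(-355.2), np.float64(-337.7)]
pad_face 0.81 [472.7 239.4  24.8  53.4] y lo/hi [np.float64(40.1), np.float64(63.2)]
honey_jar 0.74 [515.5 241.6  86.6 111.1] y lo/hi [np.float64(43.9), np.float64(140.8)]
fixed_jaw 0.92 [549.2 193.3  21.6  26.8] y lo/hi [np.float64(91.0), np.float64(116.3)]
fixed_jaw 0.37 [474.6 238.2  30.4  46.9] y lo/hi [np.float64(25.7), np.float64(51.2)]
12.5167 [469.75974577 -87.11759505  77.70438178] 67.98862896436246 2.40607850253582 [0.91734677 4.48863142 2.71859175]
```

View pics/w5.png

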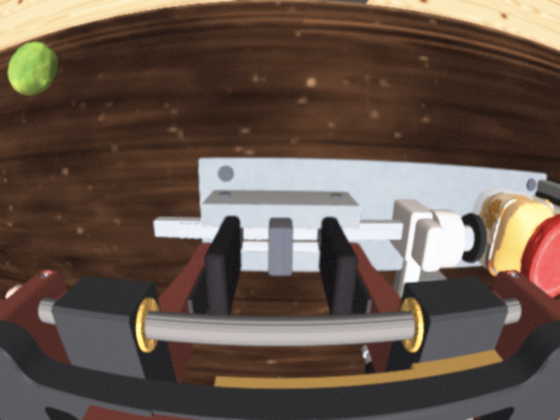

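Emit:
move_arm:
  moves:
    - {"dx": 0, "dy": 0.1, "dz": 0, "spin": 0, "jaw": 4.2}
    - {"dx": 0, "dy": 0, "dz": 0, "spin": 0, "jaw": 4.2}
    - {"dx": 0, "dy": 0, "dz": 0, "spin": 0, "jaw": 4.2}
    - {"dx": 0, "dy": 0, "dz": 0, "spin": 0, "jaw": 4.2}
    - {"dx": 0, "dy": 0, "dz": 0, "spin": 0, "jaw": 4.2}

```text
t: 12.93
ee_pos: [469.7, -86.8, 77.6]
eef_rot: [0.001, -0.0, 1.0, -0.001]
ft_force: [-0.3, 0.5, 7.1]
width: 42.6
gripper_force: 9.9
```

```bash
python3 m.py w6
```

```text
pad_tip [480.5 235.8] 0.65 [468.3  57.8  50. ]
jaw_head 0.69 [450.8 239.3  93.4  82.2] y lo/hi [np.float64(-0.6), np.float64(84.0)]
pad_face 0.68 [483.5 240.   25.6  52.2] y lo/hi [np.float64(49.4), np.float64(74.3)]
honey_jar 0.73 [516.  241.8  84.8 111.1] y lo/hi [np.float64(45.0), np.float64(139.6)]
fixed_jaw 0.96 [548.  192.8  24.   24.8] y lo/hi [np.float64(87.8), np.float64(115.6)]
13.2333 [469.73242152 -86.84451745  77.59851661] 42.170800072007864 9.94952067732811 [1.05032684 0.15238556 8.3325432 ]
```

Emit:
move_arm:
  moves:
    - {"dx": 0, "dy": 0, "dz": 0, "spin": 0, "jaw": 7.0}
    - {"dx": 0, "dy": 0, "dz": 0, "spin": 0, "jaw": 7.0}
    - {"dx": 0, "dy": 0, "dz": 0, "spin": 0, "jaw": 7.0}
    - {"dx": 0, "dy": 0, "dz": 0, "spin": 0, "jaw": 7.0}
    - {"dx": 0, "dy": 0, "dz": 0, "spin": 0, "jaw": 7.0}

```text
t: 13.65
ee_pos: [468.5, -86.4, 76.5]
eef_rot: [-0.0, -0.0, 1.0, -0.0]
ft_force: [0.6, -0.6, -0.0]
width: 68.9
gripper_force: 0.0
```

```bash
python3 m.py w7
```

```text
pad_tip [483.1 238.2] 0.78 [468.7  60.5  50. ]
jaw_head 0.94 [450.1 241.1  92.3  79.2] y lo/hi [np.float64(-0.5), np.float64(82.7)]
pad_face 0.7 [485.4 241.7  24.1  45.9] y lo/hi [np.float64(51.9), np.float64(75.6)]
honey_jar 0.77 [514.9 243.8  87.7 111. ] y lo/hi [np.float64(42.9), np.float64(140.2)]
fixed_jaw 0.75 [547.2 196.4  25.5  25.6] y lo/hi [np.float64(86.5), np.float64(115.9)]
13.95 [468.54823734 -86.11135239  76.50162495] 70.10008789918778 0.0 [-0.40388924 -0.87171265 -0.4372203 ]
```

Emit:
move_arm:
  moves:
    - {"dx": 0, "dy": 0, "dz": 0, "spin": 0, "jaw": 4.2}
    - {"dx": 0, "dy": 0, "dz": 0, "spin": 0, "jaw": 4.2}
    - {"dx": 0, "dy": 0, "dz": 0, "spin": 0, "jaw": 4.2}
    - {"dx": 0, "dy": 0, "dz": 0, "spin": 0, "jaw": 4.2}
    - {"dx": 0, "dy": 0, "dz": 0, "spin": 0, "jaw": 4.2}

```text
t: 14.37
ee_pos: [468.6, -86.7, 76.5]
eef_rot: [-0.0, -0.0, 1.0, -0.0]
ft_force: [0.4, -5.3, -1.8]
width: 42.9
gripper_force: 9.9
```

```bash
python3 m.py w8
```

```text
pad_tip [493.9 240.7] 0.68 [471.1  71.3  50. ]
jaw_head 0.77 [463.1 241.8  96.9  78.2] y lo/hi [np.float64(7.5), np.float64(99.8)]
pad_face 0.68 [495.  240.1  23.3  47. ] y lo/hi [np.float64(60.7), np.float64(84.6)]
honey_jar 0.87 [516.3 241.7  85.8 110.6] y lo/hi [np.float64(44.2), np.float64(139.6)]
fixed_jaw 0.61 [546.5 197.   27.1  24.8] y lo/hi [np.float64(84.5), np.float64(115.7)]
fixed_jaw 0.53 [247.3 269.1  30.7  99.9] y lo/hi [np.float64(-115.0), np.float64(-97.1)]
14.6667 [468.61684937 -86.74348665  76.55843151] 42.119751195543415 9.942229092121124 [-0.54288174 -4.65365186 -2.10888986]
```

Emit:
move_arm:
  moves:
    - {"dx": 0, "dy": 0, "dz": 0, "spin": 0, "jaw": 7.0}
    - {"dx": 0, "dy": 0, "dz": 0, "spin": 0, "jaw": 7.0}
    - {"dx": 0, "dy": 0, "dz": 0, "spin": 0, "jaw": 7.0}
    - {"dx": 0, "dy": 0, "dz": 0, "spin": 0, "jaw": 7.0}
    - {"dx": 0, "dy": 0, "dz": 0, "spin": 0, "jaw": 7.0}

```text
t: 15.08
ee_pos: [468.8, -86.2, 76.7]
eef_rot: [-0.0, -0.0, 1.0, -0.0]
ft_force: [-1.1, -3.8, -0.7]
width: 69.2
gripper_force: 1.2
```

Emit:
move_arm:
  moves:
    - {"dx": 0, "dy": 0, "dz": 0, "spin": 0, "jaw": 4.2}
    - {"dx": 0, "dy": 0, "dz": 0, "spin": 0, "jaw": 4.2}
    - {"dx": 0, "dy": 0, "dz": 0, "spin": 0, "jaw": 4.2}
    - {"dx": 0, "dy": 0, "dz": 0, "spin": 0, "jaw": 4.2}
    - {"dx": 0, "dy": 0, "dz": 0, "spin": 0, "jaw": 4.2}

```text
t: 15.5
ee_pos: [468.8, -86.7, 76.7]
eef_rot: [-0.0, -0.0, 1.0, -0.0]
ft_force: [-1.2, -5.3, -1.1]
width: 42.9
gripper_force: 12.2
```

```bash
python3 m.py w9; python3 - <<'E'
from h import *
import glob
# collage of wrist views plus top/side closeups
s=r.get_image('side');t=r.get_image('top');cv2.imwrite('pics/s9.png',s['frame'])
a=[cv2.resize(cv2.imread(f'pics/{n}.png')[185:300,380:560],(450,288),interpolation=2) for n in('w8','w9')]
K=proj(s,[470,75,50])[0].astype(int);b=cv2.resize(s['frame'][K[1]-32:K[1]+32,K[0]-39:K[0]+39],(350,288),interpolation=2)
K=proj(t,[470,75,50])[0].astype(int);c=cv2.resize(t['frame'][K[1]-32:K[1]+32,K[0]-39:K[0]+39],(350,288),interpolation=2)
cv2.imwrite('pics/col9.png',np.vstack([np.hstack([a[0],b]),np.hstack([a[1],c])]))
E
```

```text
pad_tip [280.5 217.9] 0.71 [452.8 -86.7  50. ]
pad_tip [496.6 239.4] 0.55 [470.4  73.9  50. ]
jaw_head 0.97 [469.4 244.9  88.7  87.7] y lo/hi [np.float64(16.4), np.float64(103.4)]
pad_face 0.81 [503.8 240.3  17.8  50.8] y lo/hi [np.float64(72.4), np.float64(91.4)]
honey_jar 0.34 [31.6 69.2 47.7 54.1] y lo/hi [np.float64(-279.3), np.float64(-230.9)]
fixed_jaw 0.61 [517.2 244.1  83.5 113.3] y lo/hi [np.float64(39.1), np.float64(127.6)]
15.8 [468.74211893 -86.71886242  76.68602632] 42.3477656451146 12.367216944694519 [-0.35629318 -5.75943629 -0.81798249]
```

View pics/col9.png

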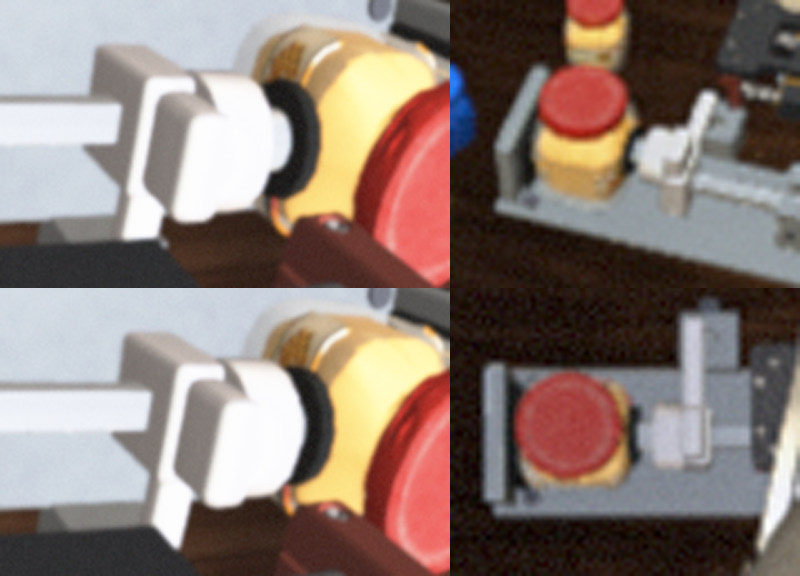

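Emit:
move_arm:
  moves:
    - {"dx": 0, "dy": 0, "dz": 0, "spin": 0, "jaw": 7.0}
    - {"dx": 0, "dy": 0, "dz": 0, "spin": 0, "jaw": 7.0}
    - {"dx": 0, "dy": 0, "dz": 0, "spin": 0, "jaw": 7.0}
    - {"dx": 0, "dy": 0, "dz": 0, "spin": 0, "jaw": 7.0}
    - {"dx": 0, "dy": 0, "dz": 0, "spin": 0, "jaw": 7.0}

```text
t: 16.32
ee_pos: [468.8, -86.2, 76.7]
eef_rot: [0.0, -0.0, 1.0, -0.0]
ft_force: [-0.2, -3.2, -0.1]
width: 69.3
gripper_force: 1.3
```

Emit:
move_arm:
  moves:
    - {"dx": 0, "dy": 0, "dz": 0, "spin": 0, "jaw": 6.4}
    - {"dx": 0, "dy": 0, "dz": 0, "spin": 0, "jaw": 6.4}
    - {"dx": 0, "dy": 0, "dz": 0, "spin": 0, "jaw": 6.4}
    - {"dx": 0, "dy": 0, "dz": 0, "spin": 0, "jaw": 6.4}

```text
t: 16.65
ee_pos: [468.8, -86.7, 76.7]
eef_rot: [0.0, -0.0, 1.0, -0.0]
ft_force: [-0.5, -6.6, 0.3]
width: 64.0
gripper_force: 8.9
```

Emit:
move_arm:
  moves:
    - {"dx": 0, "dy": 0, "dz": 0, "spin": 0, "jaw": 6.2}
    - {"dx": 0, "dy": 0, "dz": 0, "spin": 0, "jaw": 6.2}
    - {"dx": 0, "dy": 0, "dz": 0, "spin": 0, "jaw": 6.2}

```text
t: 16.9
ee_pos: [468.9, -86.7, 76.7]
eef_rot: [0.0, -0.0, 1.0, -0.0]
ft_force: [-1.0, -6.3, -0.4]
width: 62.0
gripper_force: 11.4
```

Emit:
move_arm:
  moves:
    - {"dx": 0, "dy": 0, "dz": 0, "spin": 0, "jaw": 6.0}
    - {"dx": 0, "dy": 0, "dz": 0, "spin": 0, "jaw": 6.0}
    - {"dx": 0, "dy": 0, "dz": 0, "spin": 0, "jaw": 6.0}

```text
t: 17.15
ee_pos: [468.8, -86.7, 76.7]
eef_rot: [0.0, -0.0, 1.0, -0.0]
ft_force: [-0.7, -5.6, 0.2]
width: 60.2
gripper_force: 11.8
```

Emit:
move_arm:
  moves:
    - {"dx": 0, "dy": 0, "dz": 0, "spin": 0, "jaw": 5.95}
    - {"dx": 0, "dy": 0, "dz": 0, "spin": 0, "jaw": 5.95}
    - {"dx": 0, "dy": 0, "dz": 0, "spin": 0, "jaw": 5.95}
    - {"dx": 0, "dy": 0, "dz": 0, "spin": 0, "jaw": 5.95}

```text
t: 17.48
ee_pos: [468.9, -86.7, 76.7]
eef_rot: [0.0, -0.0, 1.0, -0.0]
ft_force: [-0.4, -6.5, 0.0]
width: 59.9
gripper_force: 11.9
```

```bash
python3 m.py w10; python3 -c "
from h import *
p=r.get_image('side')
for k in r.tip_of('lock_plug',p)[:2]: print(k['confidence'],at_z(p,k['xy'],0))
print(r.finish_job())"
```

```text
pad_tip [498.9 236.3] 0.56 [468.1  75.6  50. ]
pad_tip [279.5 278.3] 0.24 [494.5 -87.3  50. ]
jaw_head 0.61 [471.3 239.7  86.2  80.2] y lo/hi [np.float64(18.3), np.float64(102.8)]
jaw_head 0.58 [380.5 236.8 358.4 155.1] y lo/hi [np.float64(-139.6), np.float64(164.1)]
pad_face 0.74 [505.6 239.2  17.2  51.3] y lo/hi [np.float64(74.3), np.float64(92.9)]
honey_jar 0.6 [518.  241.6  81.  110.5] y lo/hi [np.float64(48.0), np.float64(138.8)]
fixed_jaw 0.73 [548.1 194.4  23.8  23.2] y lo/hi [np.float64(87.7), np.float64(115.3)]
17.7833 [468.86067869 -86.74625481  76.73466119] 59.932668273036256 11.924489289522171 [-0.3664436  -6.99819022  0.437916  ]
the job is handed in; nothing more can be done
None
```

I handed the job in with the lock plug out and standing on the worktop off the clamp, the jar clamped against the fixed jaw and the trigger still squeezed; the pad is about 6.5 mm in by my estimate from the grip force, the plug was last seen standing right after I let it go (the final side-camera check did not find it), and the hand-in returned no verdict.

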